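# Free the mended hair clip from the screw press

### The arm

A 6-joint arm with a two-finger parallel gripper is mounted at the origin on the work surface. World frame = base frame: x ahead of the robot, y to its left, z up, the work surface at z = 0. Lengths are in m, angles in rad, forces in N, time in s.
With the tool pointing down it reaches from about 0.225 to 0.875 m from the base axis. Payload 3.4 kg.
Tool frame: the origin (TCP) lies on the mounting face of the last link; the fingertips stand 173 mm ahead of it and the grasp point (between the pads) lies 155 mm ahead of it; x points along the fingers, y is the direction in which the jaws open and shut, and the axes are right-handed (so a half turn about x gives the same grasp; the last joint's range is limited). The gripper opens to 85 mm and grips with 20 to 120 N. Pads are 22 mm wide; open, the fingers measure 114 mm over their backs; the gripper's body (76 mm by 85 mm) begins 54 mm behind the grasp point. The pads swing forward as they close: fully open they stand 13 mm farther back than shut.
Start: joints at [-1.256, 0.276, 1.505, -0, 1.361, -0.121], TCP at [0.243, -0.521, 0.405] pointing down, gripper open.
Joint ranges: [-2.89, 2.89], [-0.75, 2.08], [0.22, 2.7], [-1.18, 4.32], [0.11, 2.71], [-2.7, 2.7]. Speed limits (rad/s): [2.57, 2.57, 3.14, 3.14, 3.14, 3.14].

### API

Orientations are given as a unit quaternion [w, x, y, z].
In Python, from rig import manip gives the robot as it stands.
- The arm moves only by the tool arm_command, never from a script. Its argument "targets" is a list of rows, each an object with "dp": the shift along the tool's x, y, z in m, a list of three; "turn": the turn, a rotation vector about the tool's x, y, z in degrees, a list of three; "grip": the opening, from -1 (shut) to 1 (fully open). In form: [{"dp": [tx, ty, tz], "turn": [wx, wy, wz], "grip": grip}, ...]. A call has 1 to 8 rows; each row shifts and turns the commanded pose from where the row before left it, along the tool's axes as they then stand; what a row does not reach is not made up. A row lasts 1/10 s, in which the tool goes at most 50 mm and 8.59 degrees, less where a joint would pass 70% of its speed; a pose out of reach is approached as far as the arm can. A call with a gripper value outside its range is refused whole. The fingers move at their own pace and stop on an object; "grip_force" is the grip in N (left out, the last holds). Time passes only in rows, so rows that do not move let the fingers close. It gives the time, the measured TCP pose, the force and the opening at its end, in the units of the state.
- manip.get_state(): the state, without advancing time (a new reading comes with each control period).
- manip.get_image(name): name is "side" or "top" or "wrist"; returns the picture (400x640x3 uint8, red, green, blue); there is no depth.
- manip.calibration(name): a dict with "fx", "fy", "cx", "cy" (pixels), "k1" (the pictures are not rectified: a ray, as slopes to the right and down, at radius r is drawn at 1 + k1 r^2 times it, then the intrinsics apply), "R" (3x3) and "t" (3): a world point X has camera coordinates R X + t. Camera axes: x right, y down, z forward; pixel columns grow to the right and rows downward; lengths in m; the calibration is good to about 2 mm. A picture is of the moment at which its call begins: read the wrist's pose just before it. calibration takes no time and is no camera call; for the wrist camera it gives the pose at the moment of the call.
- manip.sign_off(): hands the job in, once; it reports no verdict.
The state is a dict: "clock": time; "qpos": joint angles; "qd": joint speeds; "effort": joint torques, N m; "position": TCP position; "ee_rot": TCP orientation; "contact_force": force on the tool from outside, world axes, zero at the start; "moment": the same for the moment, N m; "width": finger opening in m.
Only numpy, scipy, OpenCV 4.12 (cv2) and the standard library are available. Lean on these libraries where they do the work, as an engineer would, in place of code of your own. Each camera call takes 0.05 s, during which the arm holds its last target.

### The job

The glued hair clip in the little screw press on the ledge has set. Unscrew the red handwheel (anticlockwise from above), letting your hand rise with the spindle rather than pushing, pulling or levering on it, until the foot stands about a centimetre clear of the clip, and without stirring the clip meanwhile. Then lift the clip out of its seat and lay it gently down flat inside the white porcelain dish, leaving the press open and everything else where it is.

Things in the scene. Friction and masses are not known exactly. Their poses are not given: they have to be found in the camera images.
- press: Dark green iron C-frame screw press fixed to the ledge, base 150 x 84 mm, reaching 65 mm to -x. Origin on the ledge under the vertical spindle axis, z up; the throat opens to its -x, the column (x 53 to 79 mm) is on +x. Felt-topped bed 26 mm high; under the foot a cross groove, x -9 to +9 mm, 8 mm deep.
- bridge_top (a point): Top of the press's overhead arm, on the spindle axis, 100 mm above the ledge. The arm is 36 mm wide and runs from the column to 19 mm beyond the axis. At the start the wheel's rim has 24 mm of free height over it.
- wheel: Red handwheel, 52 mm across, rim 12 mm high; origin at its centre at mid rim, 130 mm above the ledge at the start; z up, x to a white dot. Anticlockwise from above it rises on a coarse thread, a few mm per rad (not known exactly), about one turn, to a hard stop 16 mm up. Stiff (0.15 N m); stays as left.
- nut (a point): Top centre of the brass nut (26 mm across) that carries the spindle, 104 mm above the ledge. It sits in a rubber ring in the bridge and yields about 1 mm for each 10 N that the hand puts on the wheel sideways, up or down (a squeeze between two fingers cancels out). More than 1.5 mm (15 N) out of its rest place tears the ring. It does not rise with the wheel.
- foot (a point): Centre of the underside of the brass foot (22 mm across) at the spindle's lower end, on the axis. At the start it stands 34 mm above the ledge, just on the clip; it rises with the wheel and does not turn.
- clip: Tortoiseshell hair clip: plate 126 x 24 x 8 mm (x, y, z), brass bars (8 x 14 x 5 mm) under it at x = +49 and -49 mm; 45 g. Origin at its middle, level with the bars' undersides; the plate is 5 to 13 mm above it. At the start its +x end is under the foot, that bar 5 mm deep in the bed's groove; lift it 6 to 8 mm, then draw it out along its -x. It balances on the bed unclamped.
- clip_grip (a point): Where to grip the clip, across its 24 mm width: middle of the plate's thickness, 44 mm to -x of the clip's origin. Here it sticks out of the press, 26 mm of air below the plate, and the hand clears the wheel.
- dish: Loose white porcelain oblong dish with a blue-edged rim, outside 180 x 115 x 22 mm (x, y, z), walls and floor 6 mm thick, open on top, 0.5 kg. Origin at the centre of its underside. The clip fits lengthwise along its x axis, either way round.
- watch: Nickel pocket watch lying flat, 46 mm across, 12 mm high; origin under its centre. Leave alone.
- keys: Two iron keys on a loop, flat, about 95 mm long, 5 mm high; origin under the loop's centre. Leave alone.
- glue: Yellow glue bottle, 36 mm across, 85 mm high; origin under its centre. Leave alone.
- torch: Black pocket torch lying, 28 mm thick, 110 mm long along its x; origin under its centre. Leave alone.
- coin_cup: Blue cup, 70 mm across, 50 mm high; origin under its centre. Leave alone.

How it is judged:
On the way, in this order (a step that is already met when the one before it is completed fails the run):
1. the press is opened, its foot at least 8 mm clear of the clip, which still lies in its seat (z of foot in the frame of press above 0.042 m and distance of clip from where it was at the start of the episode below 0.005 m), for 0.2 s.
2. the clip is lifted out and clear of the press (horizontal distance between clip and foot above 0.08 m and z of clip in the frame of press above 0.028 m), for 0.1 s.
At the end, for the whole second after the job is handed in: The foot stands more than 42 mm above the ledge (8 mm over where the clip top lay), the clip lies flat and right way up on the dish's floor (within 0.1 rad of level, middle within 45 mm of the dish's), released and at rest, and the dish is upright, within 40 mm of where it stood (z of foot in the frame of press above 0.042 m and horizontal distance between clip and dish below 0.045 m and z of clip in the frame of dish between 0.003 and 0.011 m and angle between clip's own z axis and vertical below 0.1 rad and angle between dish's own z axis and vertical below 0.05 rad and linear speed of clip below 0.02 m/s and distance of dish from where it was at the start of the episode below 0.04 m); the robot touches nothing.
It fails at once if the spindle nut is pushed, pulled or levered more than 1.5 mm out of its rest place (15 N) in any direction (x of nut in the frame of press above 0.0015 m or x of nut in the frame of press below -0.0015 m or y of nut in the frame of press above 0.0015 m or y of nut in the frame of press below -0.0015 m or z of nut in the frame of press above 0.1055 m or z of nut in the frame of press below 0.1025 m).
It fails at once if the clip is crushed or wrenched against the foot (more than 30 N) (contact force between clip and press above 30 N).
It fails at once if the clip or the hand strikes the dish with more than 45 N (contact force between any of clip, the arm, the fingers and dish above 45 N).
It fails at once if another thing is pushed 20 mm or more out of its place (distance of any of watch, keys, glue, torch, coin_cup from where it was at the start of the episode above 0.02 m).
It also fails if it takes over 72 s, if anything falls off the work surface, if the arm or the gripper's body presses on something with over 40 N, if the wrist force passes 120 N, or if a joint passes its speed limit or range.

## Working session

There is one attempt and no reset: what is moved stays moved. The work goes in short steps, Python scripts to look and compute and a tool call to move; the robot and the scene stay as the last step left them, time stands still between calls to the robot, and variables do not carry over. Pictures are saved under pics/ and viewed, and the job is handed in when it is done.

Besides the shell and the picture viewer there is one more tool, called as name(argument=value, ...) on one line, values as JSON. arm_command: Moves the arm, as the interface text tells. Its arguments: {"type":"object","properties":{"targets":{"type":"array"},"grip_force":{"type":"number"}},"required":["targets"]}

```bash
ls; mkdir -p pics; python3 - <<'E'
from rig import manip
import cv2
s=manip.get_state();print(s)
for n in("side","top","wrist"):
    c=manip.calibration(n);print(n,c)
    im=manip.get_image(n);cv2.imwrite(f"pics/{n}0.png",im[:,:,::-1])
E
```

```text
pics
{'clock': 0.0, 'qpos': array([-1.25597783e+00,  2.76624969e-01,  1.50614389e+00,  2.26666281e-05,
        1.36067704e+00, -1.21008384e-01]), 'qd': array([-0.0014417 ,  0.00075827, -0.00074131,  0.00035776,  0.00135525,
       -0.00143176]), 'effort': array([-7.32225053e-04, -4.16777980e+01, -2.45807809e+01, -3.12652573e-04,
        1.10620604e-02, -9.07363528e-06]), 'position': array([ 0.24267319, -0.52105725,  0.40381802]), 'ee_rot': array([-0.15221685, -0.69032865, -0.15352265,  0.69043984]), 'contact_force': array([ 0.46332554,  0.53186698, -0.63270769]), 'moment': array([ 0.04647882,  0.01223861, -0.03498483]), 'width': 0.08549542468533283}
side {'fx': 406.8680219232243, 'fy': 406.8680219232243, 'cx': 313.1842383588792, 'cy': 206.21327861657608, 'k1': -0.023240095204195472, 'R': array([[ 0.9957345 , -0.09117638,  0.01413046],
       [-0.04931974, -0.65542002, -0.75365255],
       [ 0.07797669,  0.74974093, -0.65712112]]), 't': array([-0.60274777,  0.1095767 ,  1.09795917])}
top {'fx': 485.8921422824231, 'fy': 485.8921422824231, 'cx': 314.4527652455921, 'cy': 197.42008244521168, 'k1': 0.013604470231474352, 'R': array([[ 0.03849275, -0.99924132, -0.00592322],
       [-0.97685947, -0.0363812 , -0.21076523],
       [ 0.21038983,  0.01389909, -0.97751876]]), 't': array([-0.03361655,  0.63276605,  1.15900545])}
wrist {'fx': 328.651416683012, 'fy': 328.651416683012, 'cx': 319.603459639665, 'cy': 200.55531746745123, 'k1': -0.044657079097235125, 'R': array([[ 4.21088233e-01, -9.07019363e-01, -7.57785483e-04],
       [-8.58807204e-01, -3.98973982e-01,  3.21356417e-01],
       [-2.91778830e-01, -1.34668614e-01, -9.46958013e-01]]), 't': array([-0.57402349, -0.04076466,  0.38089135])}
```

View pics/side0.png

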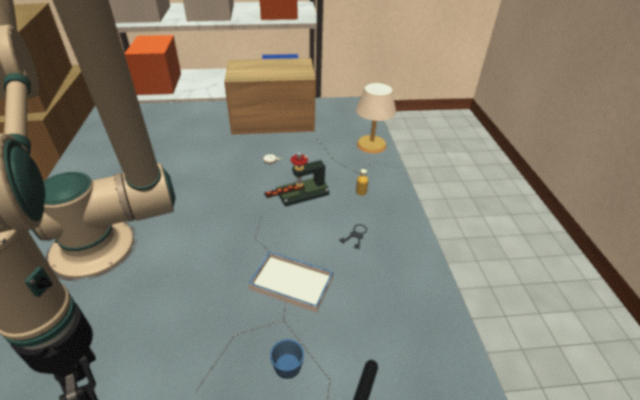

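View pics/top0.png

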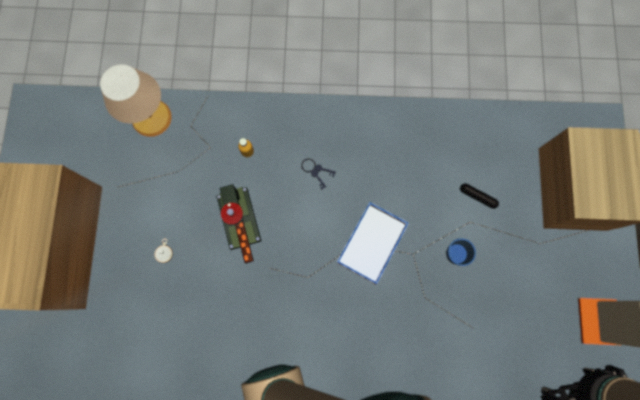

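View pics/wrist0.png

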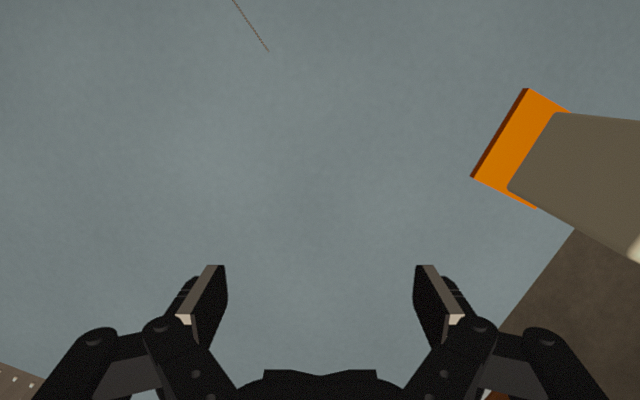

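The side view shows the press near (305,190), with the red wheel at (300,160), the clip at (285,190) and the dish at (292,280). In the top view the wheel is at (231,212), the clip end at (248,260) and the dish at (372,243). I'll write helpers and measure these.

```bash
cat > h.py <<'E'
import numpy as np, cv2
from rig import manip
from scipy.spatial.transform import Rotation as Ro
def ray(c,uv):
    x=(uv[0]-c['cx'])/c['fx'];y=(uv[1]-c['cy'])/c['fy'];d=np.array([x,y]);p=d.copy()
    for _ in range(20): p=d/(1+c['k1']*(p@p))
    R=np.array(c['R']);o=-R.T@np.array(c['t']);v=R.T@np.array([p[0],p[1],1]);return o,v/np.linalg.norm(v)
def onz(c,uv,z):
    o,v=ray(c,uv);return o+v*(z-o[2])/v[2]
def proj(c,X):
    q=np.array(c['R'])@np.array(X)+np.array(c['t']);s=q[:2]/q[2];s=s*(1+c['k1']*(s@s));return np.array([c['fx']*s[0]+c['cx'],c['fy']*s[1]+c['cy']])
def tri(l):
    A=np.zeros((3,3));b=np.zeros(3)
    for c,uv in l:
        o,v=ray(c,uv);P=np.eye(3)-np.outer(v,v);A+=P;b+=P@o
    X=np.linalg.solve(A,b);return X,[np.linalg.norm(proj(c,X)-uv) for c,uv in l]
def mask(im,lo,hi):
    return cv2.inRange(cv2.cvtColor(im,cv2.COLOR_RGB2HSV),np.array(lo),np.array(hi))
def blobs(m,amin=20):
    n,l,s,ce=cv2.connectedComponentsWithStats(m);return [(ce[i].round(1),s[i]) for i in range(1,n) if s[i][4]>amin],l
def rot():
    q=manip.get_state()['ee_rot'];return Ro.from_quat([q[1],q[2],q[3],q[0]])
E
python3 - <<'E'
from h import *
T=cv2.imread('pics/top0.png')[:,:,::-1].copy();S=cv2.imread('pics/side0.png')[:,:,::-1].copy()
cv2.imwrite('pics/tz.png',cv2.resize(T[170:280,190:300],None,fx=5,fy=5,interpolation=cv2.INTER_CUBIC)[:,:,::-1])
cv2.imwrite('pics/sz.png',cv2.resize(S[140:215,250:380],None,fx=6,fy=6,interpolation=cv2.INTER_CUBIC)[:,:,::-1])
c=manip.calibration('top');cs=manip.calibration('side')
for nm,im in(('T',T),('S',S)):
    m=mask(im,(170,120,80),(180,255,255))|mask(im,(0,170,80),(4,255,255))
    print(nm,'red',blobs(m)[0])
# dish white
m=mask(T,(0,0,215),(180,40,255));m[:, :300]=0;m[:,450:]=0
cn=max(cv2.findContours(m,0,2)[0],key=cv2.contourArea);r=cv2.minAreaRect(cn);print(r)
b=cv2.boxPoints(r)
P=np.array([onz(c,p,0.02) for p in b]);print(P,P.mean(0),np.linalg.norm(np.diff(P,axis=0),axis=1))
E
```

```text
T red [(array([231.5, 213.5]), array([221, 203,  21,  21, 277], dtype=int32))]
S red [(array([298.7, 160.6]), array([292, 156,  15,   9,  81], dtype=int32))]
((371.7612609863281, 243.07266235351562), (39.764705657958984, 62.35293960571289), 28.07248878479004)
[[ 0.47984482 -0.0793115   0.02      ]
 [ 0.62560875 -0.15191153  0.02      ]
 [ 0.57964939 -0.24327494  0.02      ]
 [ 0.43622834 -0.16918426  0.02      ]] [ 0.53033282 -0.16092056  0.02      ] [0.16284314 0.10227187 0.16142809]
```

View pics/tz.png

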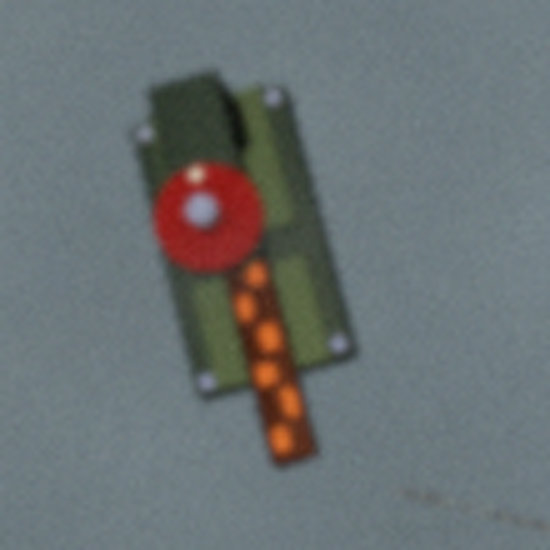

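View pics/sz.png

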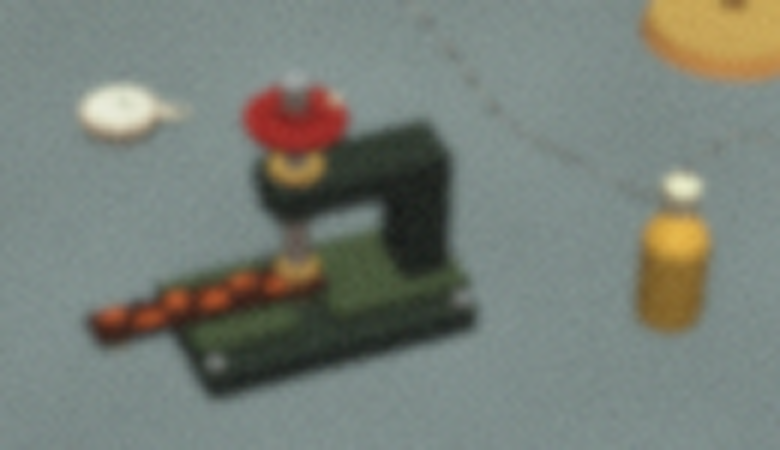

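```bash
python3 - <<'E'
from h import *
c=manip.calibration('top');cs=manip.calibration('side')
f=lambda u,v:(190+u/5-.4,170+v/5-.4)
for z in(.13,.136): print('wheel top',z,onz(c,f(210,217),z),onz(c,(231.5,213.5),z))
print('tri hub/wheel',tri([(c,(231.3,213.3)),(cs,(298.9,159.6))]))
B=[onz(c,f(*p),.012)for p in((145,133),(274,97),(338,343),(206,382))];print(np.array(B))
B=np.array(B);d=(B[0]+B[1]-B[2]-B[3])/2;print('len',np.linalg.norm(d),'yaw',np.degrees(np.arctan2(d[1],d[0])),'ctr',B.mean(0))
e=onz(c,f(294,457),.034);print('clip end',e)
W=onz(c,(231.5,213.5),.134);v=W-e;print(np.linalg.norm(v[:2]),np.degrees(np.arctan2(v[1],v[0])))
R=rot().as_matrix();print(R)
E
```

```text
wheel top 0.13 [0.57491219 0.18482708 0.13      ] [0.57369867 0.18497459 0.13      ]
wheel top 0.136 [0.57385946 0.18371008 0.136     ] [0.57265235 0.18385681 0.136     ]
tri hub/wheel (array([0.57647723, 0.18614642, 0.12749428]), [np.float64(0.7780147010719216), np.float64(0.6287970263447331)])
[[0.63936204 0.24450603 0.012     ]
 [0.6614071  0.17767822 0.012     ]
 [0.53180924 0.13543281 0.012     ]
 [0.50902655 0.20238378 0.012     ]]
len 0.1366411808950821 yaw 17.982093603151263 ctr [0.58540123 0.19000021 0.012     ]
clip end [0.47053083 0.15110957 0.034     ]
0.10768976490757429 17.911557764759074
[[-4.35200700e-04  4.22122082e-01 -9.06538890e-01]
 [ 1.38077517e-03 -9.06537858e-01 -4.22122265e-01]
 [-9.99998952e-01 -1.43543429e-03 -1.88329779e-04]]
```

```bash
python3 - <<'E'
from h import *
c=manip.calibration('wrist');R=np.array(c['R']);o=-R.T@np.array(c['t']);s=manip.get_state();M=rot().as_matrix()
print('cam in tool',M.T@(o-s['position']),'fwd in tool',M.T@R[2],'right',M.T@R[0], s['clock'])
E
```

```text
cam in tool [ 0.03058113 -0.00035501 -0.08311098] fwd in tool [9.46887973e-01 5.14690858e-04 3.21563217e-01] right [-9.30900404e-04  9.99998916e-01  1.14057851e-03] 0.15
```

arm_command(targets=[{"dp": [0,-0.031,-0.037],"turn": [0,0,0],"grip": 1},{"dp": [0,-0.031,-0.037],"turn": [0,0,0],"grip": 1},{"dp": [0,-0.031,-0.037],"turn": [0,0,0],"grip": 1},{"dp": [0,-0.031,-0.037],"turn": [0,0,0],"grip": 1},{"dp": [0,-0.031,-0.037],"turn": [0,0,0],"grip": 1},{"dp": [0,-0.031,-0.037],"turn": [0,0,0],"grip": 1},{"dp": [0,-0.031,-0.037],"turn": [0,0,0],"grip": 1},{"dp": [0,-0.031,-0.037],"turn": [0,0,0],"grip": 1}])

```text
clock: 0.95
position: [0.4066, -0.1696, 0.4047]
ee_rot: [0.153, 0.691, 0.153, -0.69]
contact_force: [1.0, 0.0, -0.0]
width: 0.0851
```

arm_command(targets=[{"dp": [0,-0.031,-0.037],"turn": [0,0,0],"grip": 1},{"dp": [0,-0.031,-0.037],"turn": [0,0,0],"grip": 1},{"dp": [0,-0.031,-0.037],"turn": [0,0,0],"grip": 1},{"dp": [0,-0.031,-0.037],"turn": [0,0,0],"grip": 1},{"dp": [0,-0.031,-0.037],"turn": [0,0,0],"grip": 1},{"dp": [0,-0.031,-0.037],"turn": [0,0,0],"grip": 1},{"dp": [0,-0.031,-0.037],"turn": [0,0,0],"grip": 1},{"dp": [0,-0.031,-0.037],"turn": [0,0,0],"grip": 1}])

```text
clock: 1.75
position: [0.5704, 0.1803, 0.4044]
ee_rot: [-0.153, -0.69, -0.153, 0.69]
contact_force: [0.4, -1.2, 0.4]
width: 0.0852
```

arm_command(targets=[{"dp": [0,0,0],"turn": [8,0,0],"grip": 1},{"dp": [0,0,0],"turn": [8,0,0],"grip": 1},{"dp": [0,0,0],"turn": [8,0,0],"grip": 1},{"dp": [0,0,0],"turn": [8,0,0],"grip": 1},{"dp": [0,0,0],"turn": [8,0,0],"grip": 1},{"dp": [0,0,0],"turn": [5,0,0],"grip": 1},{"dp": [0,0,0],"turn": [0,0,0],"grip": 1},{"dp": [0,0,0],"turn": [0,0,0],"grip": 1}])

```text
clock: 2.55
position: [0.5699, 0.1783, 0.4044]
ee_rot: [0.122, -0.696, 0.122, 0.697]
contact_force: [-0.4, -0.2, 0.5]
width: 0.0854
```

```bash
python3 - <<'E'
from h import *
s=manip.get_state();print(s['position'],s['qpos'],s['contact_force']);c=manip.calibration('wrist')
im=manip.get_image('wrist');cv2.imwrite('pics/w1.png',im[:,:,::-1])
m=mask(im,(170,120,80),(180,255,255))|mask(im,(0,170,80),(4,255,255))
for b in blobs(m,100)[0]: print(b)
n,l,st,ce=cv2.connectedComponentsWithStats(m);i=1+np.argmax(st[1:,4]);cn=max(cv2.findContours((l==i).astype(np.uint8),0,2)[0],key=len)
el=cv2.fitEllipse(cv2.convexHull(cn));print(el)
P=onz(c,el[0],.133);print(P,onz(c,el[0],.136),np.linalg.norm(onz(c,(el[0][0]+el[1][0]/2,el[0][1]),.136)-onz(c,(el[0][0]-el[1][0]/2,el[0][1]),.136)))
E
```

```text
[0.56994929 0.17825873 0.40440724] [ 1.86673229e-01  3.09656376e-01  1.45662041e+00 -8.30691886e-05
  1.37587306e+00  2.10522826e+00] [-0.38296488 -0.15652989  0.49343941]
(array([309.4, 193.8]), array([ 276,  163,   67,   64, 2846], dtype=int32))
((308.9154052734375, 194.48875427246094), (63.84199142456055, 66.51724243164062), 100.36070251464844)
[0.57849239 0.1842036  0.133     ] [0.57935763 0.18378068 0.136     ] 0.04850643408836022
```

View pics/w1.png

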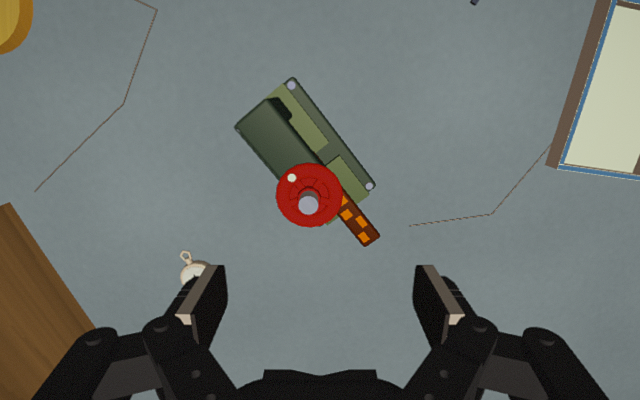

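arm_command(targets=[{"dp": [0.02,-0.0085,-0.006],"turn": [0,0,0],"grip": 1},{"dp": [0.02,0,0],"turn": [0,0,0],"grip": 1},{"dp": [0.02,0,0],"turn": [0,0,0],"grip": 1},{"dp": [0,0,0],"turn": [0,0,0],"grip": 1},{"dp": [0,0,0],"turn": [0,0,0],"grip": 1}])

```text
clock: 3.1
position: [0.5787, 0.1842, 0.3448]
ee_rot: [0.123, -0.696, 0.123, 0.696]
contact_force: [-0.5, 0.0, -0.2]
width: 0.0855
```

```bash
cat > meas.py <<'E'
from h import *
import sys
s=manip.get_state();c=manip.calibration('wrist');M=rot().as_matrix()
print(s['clock'],s['position'],'q6',s['qpos'][5],s['contact_force'],M[:,1])
im=manip.get_image('wrist');cv2.imwrite('pics/%s.png'%sys.argv[1],im[:,:,::-1])
m=mask(im,(170,120,60),(180,255,255))|mask(im,(0,150,60),(5,255,255))
n,l,st,ce=cv2.connectedComponentsWithStats(m);i=1+np.argmax(st[1:,4]);cn=max(cv2.findContours((l==i).astype(np.uint8),0,2)[0],key=len)
h=cv2.convexHull(cn).reshape(-1,2).astype(float)
print('cols',h[:,0].min(),h[:,0].max()+1,'rows',h[:,1].min(),h[:,1].max()+1)
# top circle: take bottom-of-image part? rays in tool frame at z=.136 for extremes
for z in(.136,.13):
    P=np.array([(M.T@(onz(c,p,z)-s['position'])) for p in h]);lo,hi=P.min(0),P.max(0)
    print(z,'y mid',(lo[1]+hi[1])/2,'dia',hi[1]-lo[1],'z range',lo[2],hi[2])
E
python3 meas.py w2
```

```text
3.1 [0.57867171 0.18419698 0.34479772] q6 2.1135018524261504 [-0.46081147  0.01715603 -0.17435418] [-3.41979532e-01 -9.39707368e-01  2.47750771e-04]
cols 278.0 363.0 rows 194.0 274.0
0.136 y mid -0.00015792947751717447 dia 0.0500909971641957 z range -0.026354594171312723 0.025038015707083985
0.13 y mid -0.00015448419097459712 dia 0.05177806275636027 z range -0.024451386167170047 0.028672127640592845
```

View pics/w2.png

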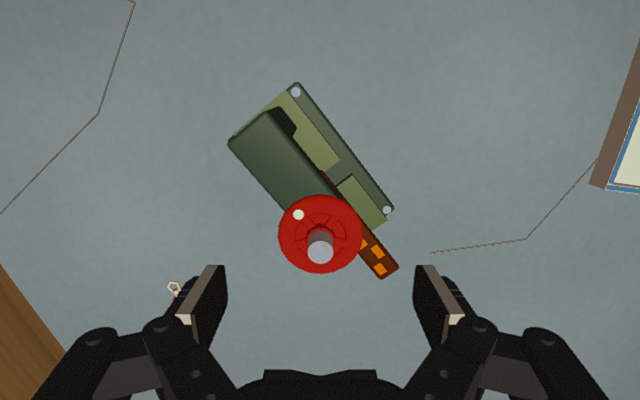

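arm_command(targets=[{"dp": [0,0,0],"turn": [-8.5,0,0],"grip": 1},{"dp": [0,0,0],"turn": [-8.5,0,0],"grip": 1},{"dp": [0,0,0],"turn": [-8.5,0,0],"grip": 1},{"dp": [0,0,0],"turn": [-8.5,0,0],"grip": 1},{"dp": [0,0,0],"turn": [-8.5,0,0],"grip": 1},{"dp": [0,0,0],"turn": [-8.5,0,0],"grip": 1},{"dp": [0,0,0],"turn": [-8.5,0,0],"grip": 1},{"dp": [0,0,0],"turn": [-8.5,0,0],"grip": 1}])

```text
clock: 3.95
position: [0.579, 0.1843, 0.3465]
ee_rot: [0.29, 0.646, 0.289, -0.644]
contact_force: [-0.3, 0.4, -0.2]
width: 0.0852
```

arm_command(targets=[{"dp": [0,0,0],"turn": [-8.5,0,0],"grip": 1},{"dp": [0,0,0],"turn": [-8.5,0,0],"grip": 1},{"dp": [0,0,0],"turn": [-5,0,0],"grip": 1},{"dp": [0,0,0],"turn": [0,0,0],"grip": 1},{"dp": [0,0,0],"turn": [0,0,0],"grip": 1}])

```text
clock: 4.45
position: [0.5788, 0.1842, 0.3458]
ee_rot: [0.405, 0.58, 0.405, -0.579]
contact_force: [-0.3, -0.7, 0.1]
width: 0.0853
```

```bash
python3 meas.py w3
```

```text
4.45 [0.57882259 0.18420113 0.34582345] q6 0.5450553468661102 [-0.31598577 -0.73852445  0.14352488] [ 0.9388917  -0.34420771  0.00184927]
cols 273.0 358.0 rows 192.0 271.0
0.136 y mid -0.002849406980690739 dia 0.05029658041346161 z range -0.027500690413297477 0.023298796342549923
0.13 y mid -0.0029353950830274447 dia 0.05197946623518758 z range -0.0256307231156632 0.026868476330581998
```

View pics/w3.png

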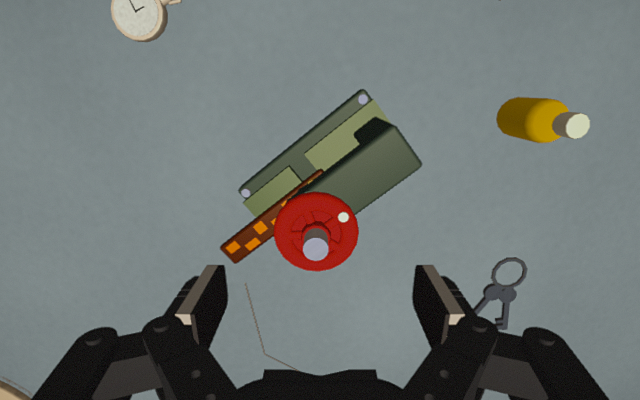

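arm_command(targets=[{"dp": [0,0,0],"turn": [8.5,0,0],"grip": 1},{"dp": [0,0,0],"turn": [8.5,0,0],"grip": 1},{"dp": [0,0,0],"turn": [8.5,0,0],"grip": 1},{"dp": [0,0,0],"turn": [8.5,0,0],"grip": 1},{"dp": [0,0,0],"turn": [8.5,0,0],"grip": 1},{"dp": [0,0,0],"turn": [8.5,0,0],"grip": 1},{"dp": [0,0,0],"turn": [8.5,0,0],"grip": 1},{"dp": [0,0,0],"turn": [8.5,0,0],"grip": 1}])

```text
clock: 5.3
position: [0.5787, 0.1842, 0.345]
ee_rot: [0.01, 0.707, 0.01, -0.707]
contact_force: [0.7, 0.7, -0.3]
width: 0.0851
```

arm_command(targets=[{"dp": [0,0,0],"turn": [8.5,0,0],"grip": 1},{"dp": [0,0,0],"turn": [8.5,0,0],"grip": 1},{"dp": [0,0,0],"turn": [8.5,0,0],"grip": 1},{"dp": [0,0,0.003],"turn": [8.5,0,0],"grip": 1},{"dp": [0,0,0],"turn": [3,0,0],"grip": 1},{"dp": [0,0,0],"turn": [0,0,0],"grip": 1},{"dp": [0,0,0],"turn": [0,0,0],"grip": 1}])

```text
clock: 6.0
position: [0.5759, 0.1854, 0.3449]
ee_rot: [-0.213, 0.675, -0.213, -0.674]
contact_force: [0.2, -0.1, 0.4]
width: 0.0853
```

```bash
python3 meas.py w4; python3 - <<'E'
import cv2,numpy as np
im=cv2.imread('pics/w4.png',0)
for r in (268,275,285,300): 
    print(r,[int(v) for v in im[r,195:232:3]],[int(v) for v in im[r,405:450:3]])
E
```

```text
6.0 [0.57590614 0.18538161 0.34491384] q6 2.3781032547805654 [ 0.16887344 -0.11262823  0.37357146] [-5.73503047e-01 -8.19203381e-01 -2.75246648e-04]
cols 278.0 364.0 rows 189.0 270.0
0.136 y mid 0.00011550063871246241 dia 0.050396147216658096 z range -0.029178276917540703 0.022376922299993388
0.13 y mid 0.00012583710809408073 dia 0.052091584113809195 z range -0.027374969143498438 0.025914660021975962
268 [139, 138, 138, 117, 85, 86, 88, 52, 18, 17, 111, 135, 133] [135, 134, 133, 125, 16, 19, 40, 85, 84, 87, 108, 132, 133, 130, 132]
275 [117, 117, 85, 82, 87, 88, 20, 20, 18, 21, 66, 137, 135] [134, 133, 135, 87, 12, 25, 18, 16, 88, 87, 89, 85, 107, 108, 134]
285 [86, 86, 84, 86, 21, 16, 21, 19, 19, 19, 18, 141, 134] [132, 133, 136, 22, 11, 15, 21, 15, 12, 19, 88, 87, 86, 87, 27]
300 [87, 39, 20, 18, 12, 20, 14, 16, 19, 17, 12, 118, 135] [132, 131, 134, 12, 9, 16, 17, 18, 22, 15, 13, 15, 28, 85, 86]
```

arm_command(targets=[{"dp": [0.02,-0.0003,0],"turn": [0,0,0],"grip": 1},{"dp": [0.02,0,0],"turn": [0,0,0],"grip": 1},{"dp": [0.015,0,0],"turn": [0,0,0],"grip": 1},{"dp": [0.007,0,0],"turn": [0,0,0],"grip": 1},{"dp": [0,0,0],"turn": [0,0,0],"grip": 1},{"dp": [0,0,0],"turn": [0,0,0],"grip": 1}])

```text
clock: 6.65
position: [0.5764, 0.1857, 0.2833]
ee_rot: [-0.213, 0.675, -0.213, -0.674]
contact_force: [0.2, -0.3, 0.4]
width: 0.0854
```

```bash
python3 meas.py w5
```

```text
6.65 [0.57635874 0.18568868 0.28327499] q6 2.378960196432284 [ 0.22580609 -0.30603537  0.4277384 ] [-5.73902394e-01 -8.18923401e-01 -7.11096440e-04]
cols 262.0 382.0 rows 233.0 341.0
0.136 y mid 0.000453676908700228 dia 0.049531650726352836 z range -0.029902994776443943 0.021881997488741985
0.13 y mid 0.0004865617822315798 dia 0.05207755955354054 z range -0.027184259554146897 0.027262462473532968
```

View pics/w5.png

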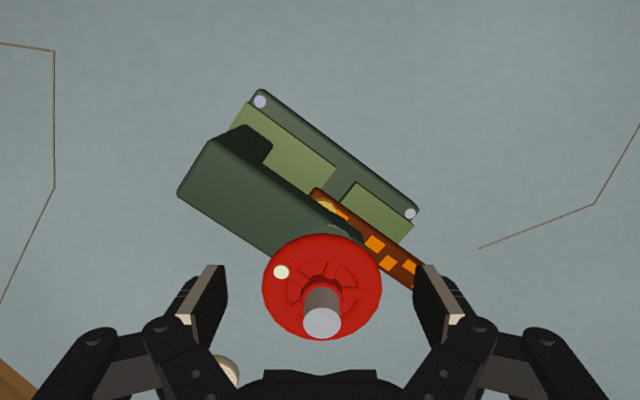

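arm_command(targets=[{"dp": [0,0,0],"turn": [0,0,0],"grip": 0.4},{"dp": [0,0,0],"turn": [0,0,0],"grip": 0.32},{"dp": [0,0,0],"turn": [0,0,0],"grip": 0.28},{"dp": [0,0,0],"turn": [0,0,0],"grip": 0.25},{"dp": [0,0,0],"turn": [0,0,0],"grip": 0.22},{"dp": [0,0,0],"turn": [0,0,0],"grip": 0.2},{"dp": [0,0,0],"turn": [0,0,0],"grip": 0.2}], grip_force=20)

```text
clock: 7.4
position: [0.5759, 0.1855, 0.2828]
ee_rot: [0.213, -0.674, 0.213, 0.674]
contact_force: [-1.0, -1.4, 1.7]
width: 0.0518
```

```bash
cat > st.py <<'E'
from h import *
s=manip.get_state();M=rot().as_matrix()
print('t',s['clock'],'pos',s['position'].round(5),'q',s['qpos'].round(3),'w',s['width'])
print('F world',s['contact_force'].round(2),'F tool',(M.T@s['contact_force']).round(2),'Mom',s['moment'].round(3),'y',M[:,1].round(4))
E
python3 st.py
```

```text
t 7.4 pos [0.5759  0.1855  0.28276] q [ 0.197  0.409  1.621 -0.     1.112  2.379] w 0.051844293046195034
F world [-1.03 -1.38  1.69] F tool [-1.69  1.72  0.05] Mom [-0.239  0.16  -0.024] y [-5.740e-01 -8.189e-01  5.000e-04]
```

arm_command(targets=[{"dp": [-0.0003,0,0],"turn": [-7,0,0],"grip": 0},{"dp": [-0.0003,0,0],"turn": [-7,0,0],"grip": 0},{"dp": [-0.0003,0,0],"turn": [-7,0,0],"grip": 0},{"dp": [0,0,0],"turn": [0,0,0],"grip": 0}], grip_force=25)

```text
clock: 7.8
position: [0.5758, 0.1853, 0.2837]
ee_rot: [0.086, -0.702, 0.087, 0.702]
contact_force: [-0.6, -1.4, 1.9]
width: 0.0512
```

```bash
python3 st.py;python3 meas.py w6|tail -3
```

```text
t 7.8 pos [0.57584 0.1853  0.2837 ] q [ 1.970e-01  4.080e-01  1.620e+00 -1.000e-03  1.114e+00  2.013e+00] w 0.05123505269276914
F world [-0.64 -1.44  1.92] F tool [-1.92  1.55  0.27] Mom [-0.287  0.222  0.015] y [-2.427e-01 -9.701e-01  9.000e-04]
cols 260.0 381.0 rows 233.0 341.0
0.136 y mid -0.00026495505065813815 dia 0.05029344641100561 z range -0.029834848603637703 0.022178749433982955
0.13 y mid -0.0002630684833587107 dia 0.052870415851495545 z range -0.027116040216508097 0.02756266554782319
```

View pics/w6.png

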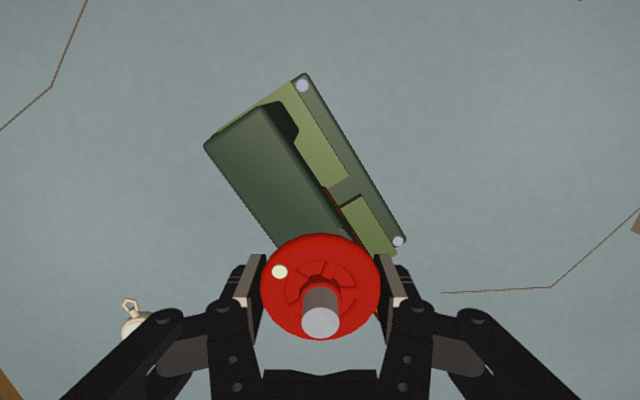

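arm_command(targets=[{"dp": [-0.00035,0,0],"turn": [-8,0,0],"grip": 0},{"dp": [-0.00035,0,0],"turn": [-8,0,0],"grip": 0},{"dp": [-0.00035,0,0],"turn": [-8,0,0],"grip": 0},{"dp": [-0.00035,0,0],"turn": [-8,0,0],"grip": 0}])

```text
clock: 8.25
position: [0.5759, 0.1851, 0.2851]
ee_rot: [-0.112, -0.698, -0.111, 0.698]
contact_force: [-0.9, -3.9, 1.9]
width: 0.0512
```

```bash
python3 st.py
```

```text
t 8.25 pos [0.57591 0.18505 0.28505] q [ 0.196  0.407  1.618 -0.002  1.117  1.451] w 0.051220725497173845
F world [-0.92 -3.91  1.92] F tool [-1.91  3.43  2.1 ] Mom [-0.584  0.129 -0.257] y [ 0.3113 -0.9503  0.0014]
```

arm_command(targets=[{"dp": [-0.00035,0.0002,0.0002],"turn": [-8,0,0],"grip": 0},{"dp": [-0.00035,0,0],"turn": [-8,0,0],"grip": 0},{"dp": [-0.00035,0,0],"turn": [-8,0,0],"grip": 0},{"dp": [-0.00035,0,0],"turn": [-8,0,0],"grip": 0}])

```text
clock: 8.65
position: [0.576, 0.1847, 0.2865]
ee_rot: [-0.3, -0.64, -0.299, 0.641]
contact_force: [-0.3, -4.0, 2.1]
width: 0.0509
```

```bash
python3 st.py
```

```text
t 8.65 pos [0.57603 0.18467 0.28646] q [ 0.196  0.405  1.617 -0.002  1.12   0.893] w 0.050865168043651716
F world [-0.34 -4.05  2.11] F tool [-2.1   2.34  3.33] Mom [-0.613  0.038 -0.127] y [ 0.7676 -0.641   0.0015]
```

arm_command(targets=[{"dp": [-0.00035,0.0002,0.0002],"turn": [-8,0,0],"grip": 0},{"dp": [-0.00035,0,0],"turn": [-8,0,0],"grip": 0},{"dp": [-0.00035,0,0],"turn": [-8,0,0],"grip": 0},{"dp": [-0.00035,0,0],"turn": [-8,0,0],"grip": 0}])

```text
clock: 9.05
position: [0.5763, 0.1844, 0.2879]
ee_rot: [-0.465, -0.533, -0.464, 0.533]
contact_force: [0.7, -4.0, 0.9]
width: 0.0512
```

```bash
python3 st.py
```

```text
t 9.05 pos [0.57633 0.1844  0.28795] q [ 0.195  0.404  1.615 -0.002  1.122  0.334] w 0.051159670081147156
F world [ 0.73 -4.02  0.94] F tool [-0.94  1.27  3.88] Mom [-0.601 -0.082 -0.172] y [ 0.9906 -0.1369  0.0016]
```

arm_command(targets=[{"dp": [-0.00035,0,0.0003],"turn": [-8,0,0],"grip": 0},{"dp": [-0.00035,0,0],"turn": [-8,0,0],"grip": 0},{"dp": [-0.00035,0,0],"turn": [-8,0,0],"grip": 0},{"dp": [-0.00035,0,0],"turn": [-8,0,0],"grip": 0}])

```text
clock: 9.45
position: [0.5766, 0.1843, 0.2894]
ee_rot: [0.594, 0.385, 0.593, -0.384]
contact_force: [1.5, -3.5, 0.8]
width: 0.0513
```

```bash
python3 st.py
```

```text
t 9.45 pos [0.57661 0.18427 0.28939] q [ 0.195  0.403  1.613 -0.002  1.124 -0.225] w 0.051314950526416575
F world [ 1.46 -3.46  0.79] F tool [-0.78 -0.08  3.75] Mom [-0.446 -0.227 -0.18 ] y [0.9127 0.4087 0.0017]
```

arm_command(targets=[{"dp": [-0.00035,0,0.0003],"turn": [-8,0,0],"grip": 0},{"dp": [-0.00035,0,0],"turn": [-8,0,0],"grip": 0},{"dp": [-0.00035,0,0],"turn": [-8,0,0],"grip": 0},{"dp": [-0.00035,0,0],"turn": [-8,0,0],"grip": 0}])

```text
clock: 9.85
position: [0.5769, 0.1843, 0.2909]
ee_rot: [0.677, 0.206, 0.675, -0.206]
contact_force: [2.0, -2.0, 0.6]
width: 0.051
```

```bash
python3 st.py
```

```text
t 9.85 pos [0.57692 0.18431 0.29085] q [ 1.950e-01  4.020e-01  1.610e+00 -1.000e-03  1.127e+00 -7.840e-01] w 0.0509635143808204
F world [ 1.99 -2.03  0.56] F tool [-0.55 -0.57  2.78] Mom [-0.335 -0.237 -0.211] y [0.5575 0.8302 0.0015]
```

arm_command(targets=[{"dp": [-0.00035,0,0.0002],"turn": [-8,0,0],"grip": 0},{"dp": [-0.00035,0,0],"turn": [-8,0,0],"grip": 0},{"dp": [-0.00035,0,0],"turn": [-8,0,0],"grip": 0},{"dp": [-0.00035,0,0],"turn": [-8,0,0],"grip": 0}])

```text
clock: 10.25
position: [0.5771, 0.1846, 0.2922]
ee_rot: [0.708, 0.012, 0.706, -0.011]
contact_force: [0.9, -0.8, 0.2]
width: 0.0507
```

```bash
python3 st.py
```

```text
t 10.25 pos [0.57711 0.18456 0.29225] q [ 0.195  0.401  1.608  0.     1.129 -1.343] w 0.05072074074567933
F world [ 0.87 -0.78  0.19] F tool [-0.19 -0.76  0.9 ] Mom [-0.037 -0.276 -0.169] y [3.300e-02 9.995e-01 9.000e-04]
```

arm_command(targets=[{"dp": [-0.00035,0,0],"turn": [-8,0,0],"grip": 0},{"dp": [-0.00035,0,0],"turn": [-8,0,0],"grip": 0},{"dp": [-0.00035,0,0],"turn": [-8,0,0],"grip": 0},{"dp": [-0.00035,0,0],"turn": [-8,0,0],"grip": 0},{"dp": [0,0,0],"turn": [0,0,0],"grip": 0}])

```text
clock: 10.75
position: [0.577, 0.1848, 0.2937]
ee_rot: [0.684, -0.182, 0.682, 0.182]
contact_force: [2.3, 0.8, 1.3]
width: 0.0507
```

```bash
python3 st.py;python3 meas.py w7; python3 - <<'E'
from h import *
im=manip.get_image('side');cv2.imwrite('pics/s2.png',cv2.resize(im[140:215,250:380],None,fx=6,fy=6,interpolation=cv2.INTER_CUBIC)[:,:,::-1])
E
```

```text
t 10.75 pos [0.57696 0.18483 0.29367] q [ 1.950e-01  3.990e-01  1.606e+00  1.000e-03  1.133e+00 -1.897e+00] w 0.05074768152524541
F world [2.3  0.77 1.29] F tool [-1.28 -0.47  2.38] Mom [ 0.157 -0.282  0.022] y [-4.974e-01  8.675e-01 -3.000e-04]
10.75 [0.57695588 0.18483319 0.29366787] q6 -1.8966939917977759 [2.29861152 0.77459844 1.28922007] [-4.97372192e-01  8.67537212e-01 -2.98144202e-04]
cols 259.0 380.0 rows 234.0 341.0
0.136 y mid -2.0319755945980705e-05 dia 0.054597587060384194 z range -0.02469181929471843 0.03158112439503767
0.13 y mid -3.861368366776807e-05 dia 0.05718050036036147 z range -0.021930048605001164 0.03700506648299616
```

View pics/w7.png

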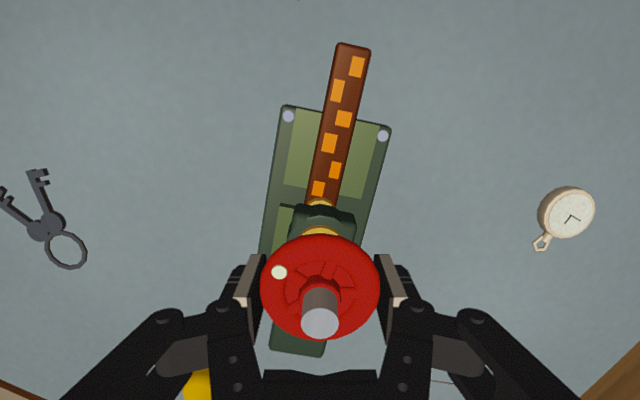

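View pics/s2.png

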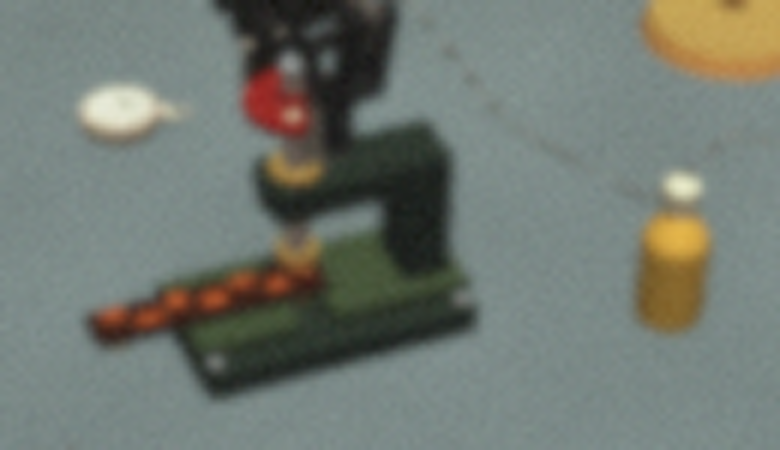

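arm_command(targets=[{"dp": [0,0,0],"turn": [0,0,0],"grip": 0.4},{"dp": [0,0,0],"turn": [0,0,0],"grip": 1},{"dp": [0,0,0],"turn": [0,0,0],"grip": 1},{"dp": [0,0,0],"turn": [0,0,0],"grip": 1},{"dp": [0,0,0],"turn": [0,0,0],"grip": 1}])

```text
clock: 11.35
position: [0.576, 0.1844, 0.2933]
ee_rot: [0.683, -0.183, 0.683, 0.183]
contact_force: [1.2, -0.1, -0.8]
width: 0.0855
```

arm_command(targets=[{"dp": [-0.015,0,0],"turn": [0,0,0],"grip": 1},{"dp": [-0.025,0,0],"turn": [0,0,0],"grip": 1},{"dp": [-0.03,0,0],"turn": [0,0,0],"grip": 1},{"dp": [-0.01,0,0],"turn": [6,0,0],"grip": 1},{"dp": [0,0,-0.03],"turn": [6,0,0],"grip": 1},{"dp": [0,0,-0.03],"turn": [0,0,0],"grip": 1},{"dp": [0,0,-0.03],"turn": [0,0,0],"grip": 1},{"dp": [0,0,0],"turn": [0,0,0],"grip": 1}])

```text
clock: 12.15
position: [0.488, 0.1529, 0.3734]
ee_rot: [0.697, -0.11, 0.7, 0.11]
contact_force: [0.7, 0.2, 0.0]
width: 0.0856
```

```bash
cat > clip.py <<'E'
from h import *
import sys
s=manip.get_state();c=manip.calibration('wrist');M=rot().as_matrix()
print(s['clock'],s['position'],'q6',s['qpos'][5],s['contact_force'],s['width']);print(M.round(4))
im=manip.get_image('wrist');cv2.imwrite('pics/%s.png'%sys.argv[1],im[:,:,::-1])
m=mask(im,(4,100,50),(22,255,255));m=cv2.morphologyEx(m,cv2.MORPH_CLOSE,np.ones((5,5)))
n,l,st,ce=cv2.connectedComponentsWithStats(m)
for i in range(1,n):
    if st[i,4]<400: continue
    cn=max(cv2.findContours((l==i).astype(np.uint8),0,2)[0],key=len)
    r=cv2.minAreaRect(cn);b=cv2.boxPoints(r);print('rect',r)
    P=np.array([onz(c,p,float(sys.argv[2])) for p in b])
    print('corners\n',P.round(4),'\nsides',np.linalg.norm(np.diff(P,axis=0),axis=1),'tool\n',((P-s['position'])@M).round(4))
E
python3 clip.py w8 .034; python3 - <<'E'
from h import *
im=manip.get_image('side');cv2.imwrite('pics/s3.png',cv2.resize(im[140:215,250:380],None,fx=6,fy=6,interpolation=cv2.INTER_CUBIC)[:,:,::-1])
E
```

```text
12.15 [0.48795444 0.15290712 0.3733706 ] q6 -1.7162886488010352 [0.66175111 0.24206273 0.0340681 ] 0.08563226819254839
[[-3.900e-03 -3.081e-01  9.513e-01]
 [-9.000e-04  9.513e-01  3.081e-01]
 [-1.000e+00  3.000e-04 -4.000e-03]]
rect ((322.0, 220.0), (114.0, 22.0), 90.0)
corners
 [[0.4744 0.14   0.034 ]
 [0.468  0.1601 0.034 ]
 [0.5865 0.2    0.034 ]
 [0.5938 0.1774 0.034 ]] 
sides [0.02104063 0.12507436 0.02376411] tool
 [[ 0.3394 -0.0082 -0.0155]
 [ 0.3394  0.0129 -0.0155]
 [ 0.3389  0.0144  0.1096]
 [ 0.3389 -0.0094  0.1096]]
rect ((606.4999389648438, 328.49993896484375), (140.99996948242188, 64.99998474121094), 90.0)
corners
 [[0.4857 0.4434 0.034 ]
 [0.4631 0.5179 0.034 ]
 [0.6457 0.6607 0.034 ]
 [0.6686 0.5656 0.034 ]] 
sides [0.07783751 0.23181935 0.09782709] tool
 [[0.3391 0.277  0.0887]
 [0.3391 0.3548 0.0901]
 [0.3383 0.4344 0.3079]
 [0.3383 0.3368 0.3003]]
rect ((314.0517578125, 315.1207275390625), (39.91715621948242, 61.714027404785156), 66.80140686035156)
corners
 [[0.6448 0.1543 0.034 ]
 [0.595  0.2047 0.034 ]
 [0.6357 0.2375 0.034 ]
 [0.6892 0.1857 0.034 ]] 
sides [0.07084414 0.05225311 0.07450268] tool
 [[ 0.3388 -0.0471  0.151 ]
 [ 0.3389  0.0162  0.1192]
 [ 0.3387  0.0349  0.168 ]
 [ 0.3386 -0.0309  0.203 ]]
```

View pics/w8.png

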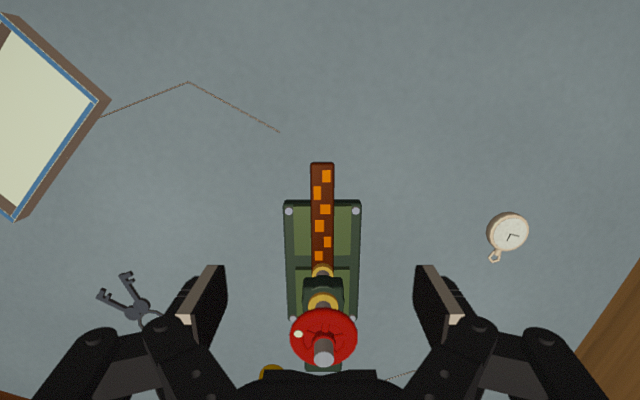

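View pics/s3.png

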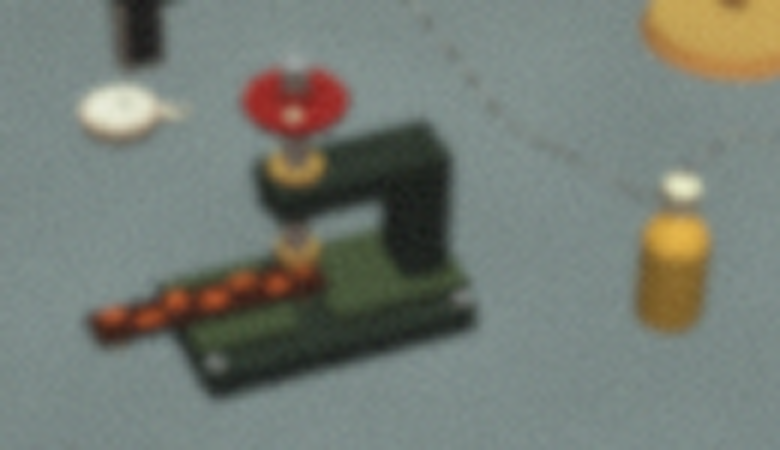

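arm_command(targets=[{"dp": [0.03,0.0022,0.003],"turn": [0,0,0],"grip": 1},{"dp": [0.04,0,0],"turn": [0,0,0],"grip": 1},{"dp": [0.04,0,0],"turn": [0,0,0],"grip": 1},{"dp": [0.03,0,0],"turn": [0,0,0],"grip": 0.7},{"dp": [0,0,0],"turn": [0,0,0],"grip": 0.3},{"dp": [0,0,0],"turn": [0,0,0],"grip": 0}])

```text
clock: 12.85
position: [0.495, 0.157, 0.2334]
ee_rot: [0.698, -0.11, 0.698, 0.11]
contact_force: [0.0, 0.3, 0.0]
width: 0.0449
```

```bash
python3 clip.py w9 .034 | head -16
```

```text
12.85 [0.49501399 0.15697908 0.2334112 ] q6 -1.7112605172480277 [0.03581112 0.3381309  0.02347179] 0.044874945659700585
[[ 2.000e-04 -3.085e-01  9.512e-01]
 [-1.000e-04  9.512e-01  3.085e-01]
 [-1.000e+00 -1.000e-04  1.000e-04]]
rect ((320.5, 287.5), (175.0, 41.0), 90.0)
corners
 [[0.4738 0.1391 0.034 ]
 [0.4669 0.1602 0.034 ]
 [0.5846 0.2012 0.034 ]
 [0.5932 0.1749 0.034 ]] 
sides [0.02224853 0.12463334 0.02763896] tool
 [[ 0.1994 -0.0105 -0.0257]
 [ 0.1994  0.0118 -0.0257]
 [ 0.1994  0.0145  0.0989]
 [ 0.1994 -0.0132  0.0989]]
```

View pics/w9.png

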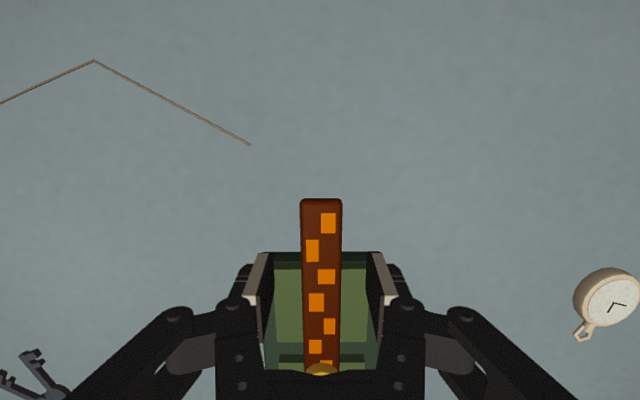

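arm_command(targets=[{"dp": [0.018,0,-0.006],"turn": [0,0,0],"grip": 0.1},{"dp": [0.02,0,0],"turn": [0,0,0],"grip": 0.1},{"dp": [0.0095,0,0],"turn": [0,0,0],"grip": 0.1},{"dp": [0,0,0],"turn": [0,0,0],"grip": 0.1},{"dp": [0,0,0],"turn": [0,0,0],"grip": 0.1}])

```text
clock: 13.4
position: [0.489, 0.155, 0.187]
ee_rot: [0.699, -0.11, 0.698, 0.11]
contact_force: [0.1, -0.6, 0.1]
width: 0.0469
```

```bash
python3 clip.py w10 .034 | head -16
```

```text
13.4 [0.48901046 0.15503844 0.1870312 ] q6 -1.7129912969033183 [ 0.08490332 -0.63034681  0.10653415] 0.04693123651456077
[[ 2.500e-03 -3.085e-01  9.512e-01]
 [ 4.000e-04  9.512e-01  3.085e-01]
 [-1.000e+00 -4.000e-04  2.500e-03]]
rect ((321.0, 311.5), (127.0, 54.0), 90.0)
corners
 [[0.4731 0.1389 0.034 ]
 [0.4662 0.1602 0.034 ]
 [0.5317 0.1836 0.034 ]
 [0.5398 0.1584 0.034 ]] 
sides [0.02238566 0.06953592 0.02643041] tool
 [[ 0.153  -0.0104 -0.0205]
 [ 0.153   0.012  -0.0205]
 [ 0.1531  0.014   0.049 ]
 [ 0.1532 -0.0124  0.049 ]]
```

View pics/w10.png

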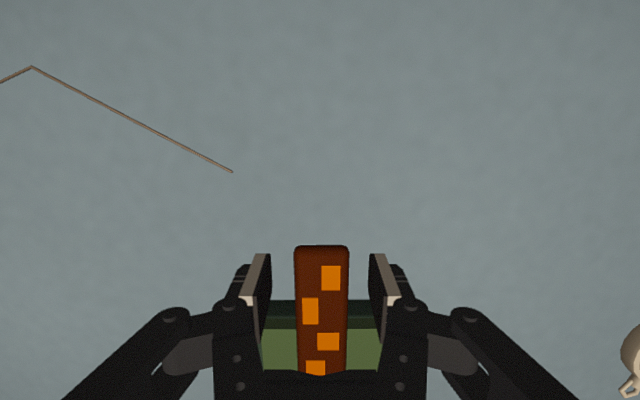

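arm_command(targets=[{"dp": [0.002,0,0],"turn": [0,0,0],"grip": -0.25},{"dp": [0,0,0],"turn": [0,0,0],"grip": -0.4},{"dp": [0,0,0],"turn": [0,0,0],"grip": -0.5},{"dp": [0,0,0],"turn": [0,0,0],"grip": -0.6},{"dp": [0,0,0],"turn": [0,0,0],"grip": -0.7},{"dp": [0,0,0],"turn": [0,0,0],"grip": -0.7}], grip_force=40)

```text
clock: 14.05
position: [0.4883, 0.1549, 0.1842]
ee_rot: [0.699, -0.11, 0.698, 0.11]
contact_force: [-0.3, -0.1, 4.5]
width: 0.0232
```

```bash
python3 st.py
```

```text
t 14.05 pos [0.48832 0.15488 0.18419] q [ 0.171  0.409  1.942 -0.     0.79  -1.713] w 0.023173607135115373
F world [-0.27 -0.05  4.48] F tool [-4.48  0.03 -0.27] Mom [-0.019 -0.016 -0.031] y [-3.085e-01  9.512e-01 -2.000e-04]
```

arm_command(targets=[{"dp": [-0.002,0,0],"turn": [0,0,0],"grip": -0.7},{"dp": [-0.0025,0,0],"turn": [0,0,0],"grip": -0.7},{"dp": [-0.0025,0,0],"turn": [0,0,0],"grip": -0.7},{"dp": [0,0,0],"turn": [0,0,0],"grip": -0.7},{"dp": [0,0,0],"turn": [0,0,0],"grip": -0.7}])

```text
clock: 14.55
position: [0.488, 0.1549, 0.1908]
ee_rot: [0.698, -0.11, 0.698, 0.11]
contact_force: [0.3, 1.2, -1.4]
width: 0.023
```

```bash
python3 st.py; python3 - <<'E'
from h import *
im=manip.get_image('side');cv2.imwrite('pics/s4.png',cv2.resize(im[140:215,250:380],None,fx=6,fy=6,interpolation=cv2.INTER_CUBIC)[:,:,::-1])
E
```

```text
t 14.55 pos [0.48805 0.15489 0.19083] q [ 0.171  0.4    1.935 -0.     0.807 -1.713] w 0.02302018959009456
F world [ 0.35  1.17 -1.44] F tool [1.44 1.01 0.69] Mom [0.01  0.019 0.023] y [-3.085e-01  9.512e-01 -1.000e-04]
```

View pics/s4.png

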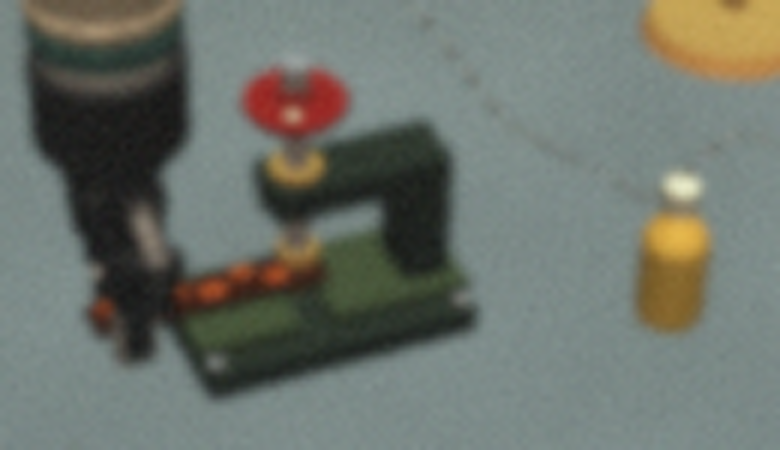

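arm_command(targets=[{"dp": [0,0,-0.006],"turn": [0,0,0],"grip": -0.7},{"dp": [0,0,-0.01],"turn": [0,0,0],"grip": -0.7},{"dp": [0,0,-0.01],"turn": [0,0,0],"grip": -0.7}])

```text
clock: 14.9
position: [0.4622, 0.1466, 0.1907]
ee_rot: [0.698, -0.111, 0.699, 0.11]
contact_force: [-0.1, -0.3, -0.4]
width: 0.023
```

```bash
python3 st.py
```

```text
t 14.9 pos [0.46215 0.14656 0.19066] q [ 0.164  0.369  1.994 -0.     0.78  -1.721] w 0.022953694009927708
F world [-0.06 -0.25 -0.37] F tool [ 0.37 -0.22 -0.14] Mom [-0.034  0.047 -0.059] y [-3.086e-01  9.512e-01  1.000e-04]
```

arm_command(targets=[{"dp": [0,0,-0.015],"turn": [0,0,0],"grip": -0.7},{"dp": [0,0,-0.02],"turn": [0,0,0],"grip": -0.7},{"dp": [-0.01,0,-0.02],"turn": [0,0,0],"grip": -0.7},{"dp": [-0.03,0,0],"turn": [0,0,0],"grip": -0.7},{"dp": [-0.03,0,0],"turn": [0,0,0],"grip": -0.7},{"dp": [0,0,0],"turn": [0,0,0],"grip": -0.7},{"dp": [0,0,0],"turn": [0,0,0],"grip": -0.7}])

```text
clock: 15.6
position: [0.4103, 0.1297, 0.2612]
ee_rot: [0.699, -0.11, 0.698, 0.11]
contact_force: [-0.3, 0.3, -1.1]
width: 0.0233
```

```bash
python3 st.py; python3 - <<'E'
from h import *
for n in('wrist','top'):
    im=manip.get_image(n);cv2.imwrite(f'pics/{n}5.png',im[:,:,::-1])
T=im;c=manip.calibration('top')
m=mask(T,(0,0,215),(180,60,255));m[:, :300]=0;m[:,450:]=0
cn=max(cv2.findContours(m,0,2)[0],key=cv2.contourArea);r=cv2.minAreaRect(cn)
b=cv2.boxPoints(r)
for z in(.006,.022):
    P=np.array([onz(c,p,z) for p in b]);print(z,P.mean(0),np.linalg.norm(np.diff(P,axis=0),axis=1))
d=np.diff(P,axis=0);print(np.degrees(np.arctan2(d[:,1],d[:,0])))
m=mask(T,(95,90,60),(115,255,255));m[:, :330]=0;m[:,420:]=0
cn=np.vstack(cv2.findContours(m,0,2)[0]);r=cv2.minAreaRect(cn);b=cv2.boxPoints(r);print(r)
P=np.array([onz(c,p,.022) for p in b]);print('blue',P.mean(0),np.linalg.norm(np.diff(P,axis=0),axis=1));d=np.diff(P,axis=0);print(np.degrees(np.arctan2(d[:,1],d[:,0])))
E
```

```text
t 15.6 pos [0.41027 0.12973 0.26122] q [ 0.144  0.199  2.018 -0.     0.924 -1.74 ] w 0.023328972134320884
F world [-0.3   0.27 -1.06] F tool [ 1.06  0.35 -0.2 ] Mom [-0.036  0.052 -0.032] y [-3.085e-01  9.512e-01 -3.000e-04]
0.006 [ 0.53177541 -0.16243759  0.006     ] [0.16547404 0.10397381 0.1640039 ]
0.022 [ 0.52979209 -0.16071383  0.022     ] [0.16337298 0.10265362 0.16192151]
[ -27.00342765 -117.26169084  152.15246866]
((372.5665283203125, 242.30506896972656), (45.44585418701172, 69.35401916503906), 28.300758361816406)
blue [ 0.5323707  -0.16278092  0.022     ] [0.18109968 0.11687042 0.17928796]
[ -26.6467402  -117.0021564   152.39111006]
```

View pics/wrist5.png

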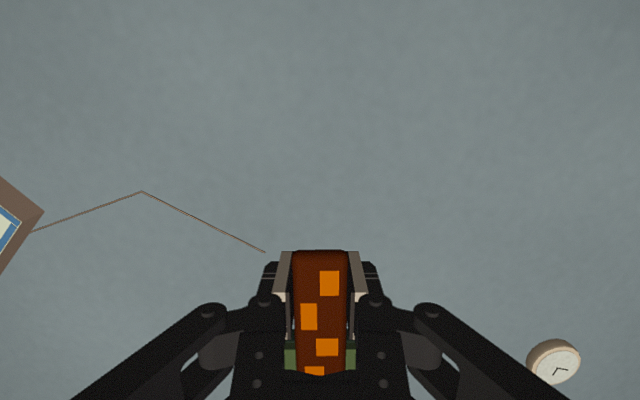

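View pics/top5.png

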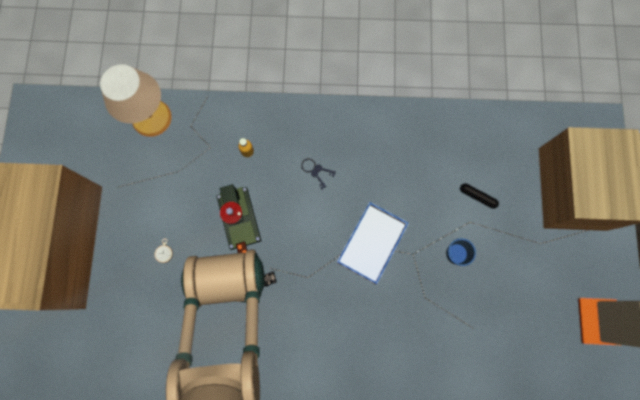

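arm_command(targets=[{"dp": [0,0,0],"turn": [7.5,0,0],"grip": -0.7},{"dp": [0,0,0],"turn": [7.5,0,0],"grip": -0.7},{"dp": [0,0,0],"turn": [7.5,0,0],"grip": -0.7},{"dp": [0,0,0],"turn": [7.5,0,0],"grip": -0.7},{"dp": [0,0,0],"turn": [7.5,0,0],"grip": -0.7},{"dp": [0,0,0],"turn": [7.7,0,0],"grip": -0.7},{"dp": [0,0,0],"turn": [0,0,0],"grip": -0.7}])

```text
clock: 16.4
position: [0.4104, 0.1298, 0.2595]
ee_rot: [0.686, 0.166, 0.688, -0.167]
contact_force: [-0.2, -0.4, -1.1]
width: 0.0231
```

arm_command(targets=[{"dp": [0,-0.02,0.02],"turn": [0,0,0],"grip": -0.7},{"dp": [0,-0.032,0.031],"turn": [0,0,0],"grip": -0.7},{"dp": [0,-0.034,0.033],"turn": [0,0,0],"grip": -0.7},{"dp": [0,-0.034,0.033],"turn": [0,0,0],"grip": -0.7},{"dp": [0,-0.034,0.033],"turn": [0,0,0],"grip": -0.7},{"dp": [0,-0.03,0.03],"turn": [0,0,0],"grip": -0.7},{"dp": [0,-0.02,0.018],"turn": [0,0,0],"grip": -0.7},{"dp": [0,0,0],"turn": [0,0,0],"grip": -0.7}])

```text
clock: 17.2
position: [0.4949, -0.1455, 0.26]
ee_rot: [0.687, 0.166, 0.687, -0.167]
contact_force: [-0.1, -0.8, -0.3]
width: 0.0233
```

arm_command(targets=[{"dp": [0,0,0],"turn": [0,3.5,0],"grip": -0.7},{"dp": [0,0,0],"turn": [0,3.5,0],"grip": -0.7},{"dp": [0,0,0],"turn": [0,0,0],"grip": -0.7},{"dp": [0,0,0],"turn": [0,0,0],"grip": -0.7}])

```text
clock: 17.6
position: [0.4935, -0.1414, 0.2602]
ee_rot: [0.644, 0.176, 0.728, -0.155]
contact_force: [0.1, 0.1, -0.6]
width: 0.0233
```

```bash
cat > pl.py <<'E'
from h import *
import sys
s=manip.get_state();M=rot().as_matrix();p=s['position']
w=lambda v:p+M@np.array(v)
print('clip org',w([.164,0,.0425]),'far bar bottom',w([.164,0,.0425+.053]),'near bar',w([.164,0,.0425-.053]),'tip',w([.173,0,.011]))
print('clip x yaw',np.degrees(np.arctan2(M[1,2],M[0,2])),'tilt',np.degrees(np.arcsin(-M[2,2])))
D=np.array([.532,-.1625,.006]);print('to dish in tool',M.T@(D-w([.164,0,.0425])))
im=manip.get_image('wrist');cv2.imwrite('pics/%s.png'%sys.argv[1],im[:,:,::-1])
E
python3 st.py;python3 pl.py w11
```

```text
t 17.6 pos [ 0.49349 -0.14144  0.26021] q [-0.417  0.343  1.804  0.008  1.117 -1.519] w 0.023303248928790987
F world [ 0.06  0.14 -0.57] F tool [0.57 0.15 0.06] Mom [-0.074  0.009  0.045] y [4.56e-01 8.90e-01 1.00e-04]
clip org [ 0.51318245 -0.15149543  0.09223803] far bar bottom [ 0.55999843 -0.17547849  0.08575132] near bar [ 0.46636648 -0.12751238  0.09872474] tip [ 0.48437809 -0.13673797  0.087161  ]
clip x yaw -27.125316351937844 tilt 7.0300992707714975
to dish in tool [ 0.08292565 -0.00122654  0.03215634]
```

View pics/w11.png

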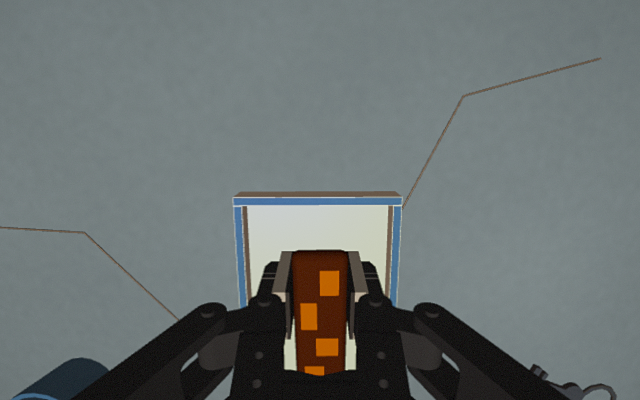

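arm_command(targets=[{"dp": [-0.0027,-0.001,0.0216],"turn": [0,0,0],"grip": -0.7},{"dp": [0.02,0,0.0025],"turn": [0,0,0],"grip": -0.7},{"dp": [0.02,0,0.0025],"turn": [0,0,0],"grip": -0.7},{"dp": [0.015,0,0.0018],"turn": [0,0,0],"grip": -0.7},{"dp": [0.008,0,0.001],"turn": [0,0,0],"grip": -0.7},{"dp": [0,0,0],"turn": [0,0,0],"grip": -0.7},{"dp": [0,0,0],"turn": [0,0,0],"grip": -0.7}])

```text
clock: 18.35
position: [0.5129, -0.1529, 0.1979]
ee_rot: [0.644, 0.176, 0.728, -0.156]
contact_force: [-0.1, 0.4, -1.3]
width: 0.023
```

```bash
python3 st.py;python3 pl.py w12
```

```text
t 18.35 pos [ 0.51287 -0.15286  0.19791] q [-0.422  0.444  1.827  0.008  0.991 -1.523] w 0.023008812907785822
F world [-0.13  0.44 -1.34] F tool [ 1.37  0.34 -0.15] Mom [ 0.01  -0.073  0.017] y [0.4571 0.8894 0.    ]
clip org [ 0.53274368 -0.16306989  0.02996918] far bar bottom [ 0.57953519 -0.18712067  0.02355706] near bar [ 0.48595218 -0.13901911  0.03638131] tip [ 0.50396532 -0.14827761  0.02484627]
clip x yaw -27.20311039131329 tilt 6.948865322671106
to dish in tool [0.02390466 0.00016631 0.0019847 ]
```

View pics/w12.png

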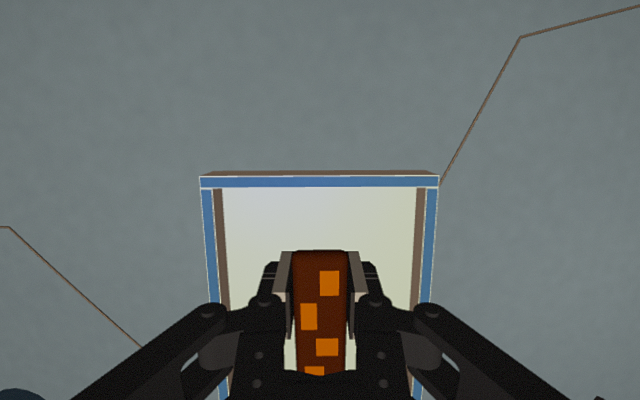

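arm_command(targets=[{"dp": [0.006,0,0.0007],"turn": [0,0,0],"grip": -0.7},{"dp": [0.004,0,0.0005],"turn": [0,0,0],"grip": -0.7},{"dp": [0.002,0,0.0002],"turn": [0,0,0],"grip": -0.7},{"dp": [0,0,0],"turn": [0,0,0],"grip": -0.7}])

```text
clock: 18.8
position: [0.5125, -0.1529, 0.185]
ee_rot: [0.644, 0.176, 0.728, -0.156]
contact_force: [0.2, -0.3, 0.7]
width: 0.023
```

```bash
python3 st.py
```

```text
t 18.8 pos [ 0.51249 -0.15289  0.18504] q [-0.422  0.461  1.84   0.008  0.963 -1.523] w 0.023028156019668455
F world [ 0.21 -0.34  0.69] F tool [-0.72 -0.21  0.25] Mom [-0.049 -0.067  0.023] y [ 4.576e-01  8.892e-01 -1.000e-04]
```

arm_command(targets=[{"dp": [0.001,0,0.0001],"turn": [0,0,0],"grip": -0.7},{"dp": [0.001,0,0.0001],"turn": [0,0,0],"grip": -0.7},{"dp": [0,0,0],"turn": [0,0,0],"grip": -0.7}])

```text
clock: 19.1
position: [0.5126, -0.1529, 0.1833]
ee_rot: [0.644, 0.176, 0.728, -0.156]
contact_force: [-0.1, 0.2, -1.1]
width: 0.0231
```

```bash
python3 st.py
```

```text
t 19.1 pos [ 0.51262 -0.15292  0.18331] q [-0.422  0.463  1.842  0.008  0.958 -1.523] w 0.023098914175738415
F world [-0.06  0.24 -1.08] F tool [ 1.09  0.19 -0.03] Mom [ 0.048 -0.009  0.01 ] y [ 0.4576  0.8892 -0.    ]
```

arm_command(targets=[{"dp": [0.001,0,0.0001],"turn": [0,0,0],"grip": -0.7},{"dp": [0.001,0,0.0001],"turn": [0,0,0],"grip": -0.7},{"dp": [0,0,0],"turn": [0,0,0],"grip": -0.7}])

```text
clock: 19.4
position: [0.5125, -0.1529, 0.1812]
ee_rot: [0.644, 0.176, 0.728, -0.156]
contact_force: [0.1, 0.4, -1.0]
width: 0.0232
```

```bash
python3 st.py
```

```text
t 19.4 pos [ 0.51254 -0.15288  0.18124] q [-0.422  0.466  1.844  0.008  0.954 -1.523] w 0.023216937859146674
F world [ 0.07  0.35 -0.98] F tool [0.99 0.35 0.02] Mom [-0.046 -0.028  0.012] y [ 4.575e-01  8.892e-01 -1.000e-04]
```

arm_command(targets=[{"dp": [0.001,0,0.0001],"turn": [0,0,0],"grip": -0.7},{"dp": [0,0,0],"turn": [0,0,0],"grip": -0.7}])

```text
clock: 19.6
position: [0.5125, -0.1529, 0.1803]
ee_rot: [0.644, 0.176, 0.728, -0.156]
contact_force: [-0.4, -0.1, -0.8]
width: 0.0229
```

```bash
python3 st.py
```

```text
t 19.6 pos [ 0.51253 -0.15291  0.18027] q [-0.422  0.467  1.845  0.008  0.951 -1.523] w 0.022934932518059635
F world [-0.42 -0.09 -0.76] F tool [ 0.79 -0.27 -0.23] Mom [-0.062 -0.079  0.039] y [ 4.576e-01  8.891e-01 -1.000e-04]
```

arm_command(targets=[{"dp": [0.001,0,0.0001],"turn": [0,0,0],"grip": -0.7},{"dp": [0,0,0],"turn": [0,0,0],"grip": -0.7}])

```text
clock: 19.8
position: [0.5126, -0.1529, 0.1794]
ee_rot: [0.644, 0.176, 0.728, -0.156]
contact_force: [-0.0, 0.8, 0.9]
width: 0.023
```

```bash
python3 st.py;  python3 - <<'E'
from h import *
im=manip.get_image('side');cv2.imwrite('pics/s6.png',cv2.resize(im[235:315,230:350],None,fx=6,fy=6,interpolation=cv2.INTER_CUBIC)[:,:,::-1])
E
```

```text
t 19.8 pos [ 0.51255 -0.15288  0.17936] q [-0.422  0.469  1.846  0.008  0.949 -1.523] w 0.022958075769927633
F world [-0.05  0.78  0.85] F tool [-0.8   0.67 -0.5 ] Mom [-0.008 -0.058  0.032] y [ 4.575e-01  8.892e-01 -1.000e-04]
```

View pics/s6.png

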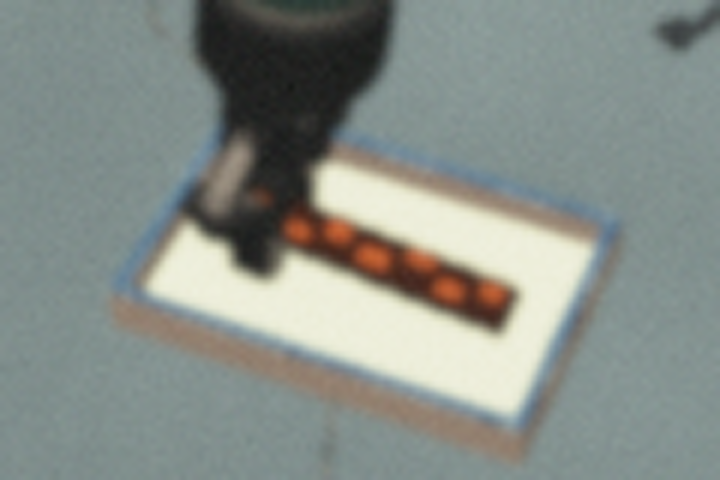

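arm_command(targets=[{"dp": [0.0007,0,0.0001],"turn": [0,0,0],"grip": -0.7},{"dp": [0,0,0],"turn": [0,0,0],"grip": -0.7}])

```text
clock: 20.05
position: [0.5126, -0.1529, 0.1791]
ee_rot: [0.644, 0.176, 0.728, -0.156]
contact_force: [-0.7, 0.2, 3.4]
width: 0.0233
```

```bash
python3 st.py
```

```text
t 20.05 pos [ 0.51256 -0.15287  0.17908] q [-0.422  0.469  1.846  0.008  0.948 -1.523] w 0.023294824393594458
F world [-0.7   0.15  3.39] F tool [-3.29 -0.19 -1.1 ] Mom [ 0.052  0.054 -0.035] y [ 4.575e-01  8.892e-01 -1.000e-04]
```

Contact registers at 3.4 N. Releasing slowly, opening only part way so the fingers stay clear of the walls.

arm_command(targets=[{"dp": [0,0,0],"turn": [0,0,0],"grip": -0.4},{"dp": [0,0,0],"turn": [0,0,0],"grip": -0.3},{"dp": [0,0,0],"turn": [0,0,0],"grip": -0.1},{"dp": [0,0,0],"turn": [0,0,0],"grip": 0},{"dp": [0,0,0],"turn": [0,0,0],"grip": 0},{"dp": [0,0,0],"turn": [0,0,0],"grip": 0}])

```text
clock: 20.65
position: [0.5126, -0.1529, 0.1785]
ee_rot: [0.644, 0.176, 0.728, -0.156]
contact_force: [0.6, -0.0, -0.3]
width: 0.0425
```

```bash
python3 st.py;python3 pl.py w13|tail -0; python3 - <<'E'
from h import *
im=manip.get_image('side');cv2.imwrite('pics/s7.png',cv2.resize(im[235:315,230:350],None,fx=6,fy=6,interpolation=cv2.INTER_CUBIC)[:,:,::-1])
E
```

```text
t 20.65 pos [ 0.51256 -0.1529   0.17855] q [-0.422  0.47   1.847  0.008  0.947 -1.523] w 0.04254034592204039
F world [ 0.59 -0.01 -0.27] F tool [0.2  0.26 0.56] Mom [ 0.07  -0.05   0.021] y [ 4.576e-01  8.892e-01 -1.000e-04]Exception ignored on flushing sys.stdout:
BrokenPipeError: [Errno 32] Broken pipe
```

View pics/s7.png

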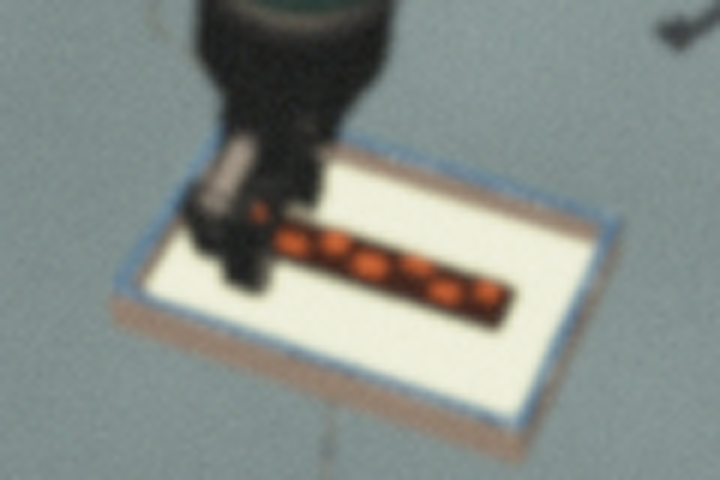

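View pics/w13.png

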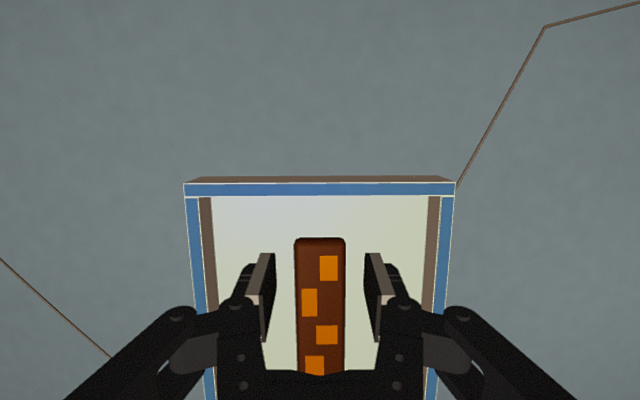

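The clip has been released and lies flat in the dish. I'll retreat straight up: world up is about -x with a little -z in tool axes.

arm_command(targets=[{"dp": [-0.015,0,-0.0018],"turn": [0,0,0],"grip": 0},{"dp": [-0.025,0,-0.003],"turn": [0,0,0],"grip": 0},{"dp": [-0.035,0,-0.004],"turn": [0,0,0],"grip": 0},{"dp": [-0.04,0,-0.005],"turn": [0,0,0],"grip": 0},{"dp": [-0.02,0,-0.01],"turn": [0,-7,0],"grip": 0},{"dp": [0,0,-0.04],"turn": [0,0,0],"grip": 0},{"dp": [0,0,-0.03],"turn": [0,0,0],"grip": 0},{"dp": [0,0,0],"turn": [0,0,0],"grip": 0}])

```text
clock: 21.55
position: [0.44, -0.1155, 0.3154]
ee_rot: [0.686, 0.167, 0.689, -0.166]
contact_force: [0.4, -0.5, 0.1]
width: 0.0423
```

```bash
python3 st.py;python3 clip.py w14 .019; python3 - <<'E'
from h import *
im=manip.get_image('side');cv2.imwrite('pics/s8.png',cv2.resize(im[130:330,230:390],None,fx=3.7,fy=3,interpolation=cv2.INTER_CUBIC)[:,:,::-1])
T=manip.get_image('top');c=manip.calibration('top')
m=mask(T,(95,90,60),(115,255,255));m[:, :330]=0;m[:,420:]=0
cn=np.vstack(cv2.findContours(m,0,2)[0]);r=cv2.minAreaRect(cn);b=cv2.boxPoints(r)
print('dish',np.array([onz(c,p,.022) for p in b]).mean(0))
E
```

```text
t 21.55 pos [ 0.43995 -0.11547  0.3154 ] q [-0.41   0.171  1.889  0.     1.087 -1.506] w 0.04230650002206786
F world [ 0.38 -0.47  0.1 ] F tool [-0.1  -0.24  0.56] Mom [ 0.032 -0.012  0.039] y [ 4.571e-01  8.894e-01 -2.000e-04]
21.55 [ 0.43995044 -0.11547056  0.31539684] q6 -1.5060155241677755 [ 0.38453878 -0.47139313  0.10014487] 0.04230650002206786
[[-4.200e-03  4.571e-01  8.894e-01]
 [ 1.900e-03  8.894e-01 -4.571e-01]
 [-1.000e+00 -2.000e-04 -4.600e-03]]
rect ((319.0, 294.5), (109.0, 24.0), 90.0)
corners
 [[ 0.4734 -0.1452  0.019 ]
 [ 0.4832 -0.1261  0.019 ]
 [ 0.5928 -0.181   0.019 ]
 [ 0.5816 -0.2028  0.019 ]] 
sides [0.02139574 0.12262036 0.02446988] tool
 [[ 0.2962 -0.0111  0.0447]
 [ 0.2962  0.0103  0.0447]
 [ 0.2956  0.0117  0.1673]
 [ 0.2956 -0.0128  0.1673]]
dish [ 0.58741373 -0.19068668  0.022     ]
```

View pics/w14.png

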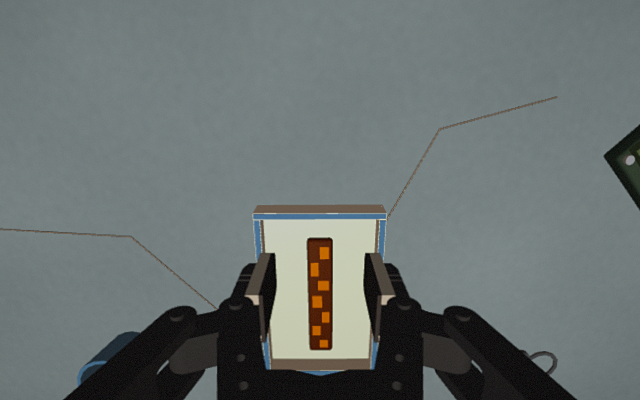

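View pics/s8.png

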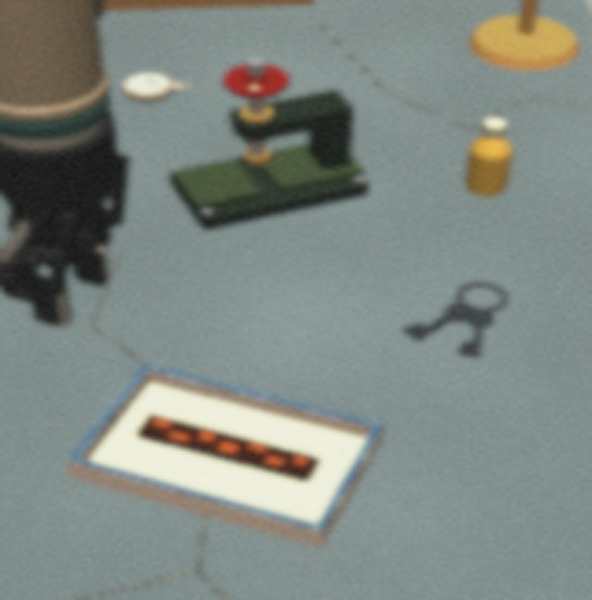

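```bash
python3 -c "
from rig import manip
print(manip.sign_off())"
```

```text
the job is handed in; nothing more can be done
None
```

The press is open, the clip is lying flat in the dish, and the job was handed in at about 21.7 s.

- **Press:** I turned the wheel about 240° anticlockwise in one grip, raising the hand with it (about 2.5 mm per rad). Readings stayed at about 4.5 N or less of combined force, against the 15 N limit. The hand rose about 11 mm, so the foot should stand about 45 mm above the ledge; the side view shows it clear. The clip did not move while I turned.
- **Clip:** I lifted it 7 mm, drew it out along its -x and carried it to the dish. My grip was too deep for the fingertips to clear the dish floor with the clip laid level. I tilted the hand 7° so the far bar touched first (3.4 N), then let go, and the near end dropped about 10 mm.
- **Last checks:**
  - The clip lies flat with its middle at about (0.533, -0.164), within about 2 mm of the dish centre measured earlier (0.532, -0.1625).
  - The dish looks unmoved from the side, and so do the watch, keys and glue bottle. I did not re-measure the torch or the cup.
  - The hand is clear and its force reading is near zero.

One check disagreed: the final top-camera reading put the dish at (0.587, -0.191). I put this down to the arm partly hiding the dish in that view and did not use the reading; the wrist and side views contradict it.

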